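# Clamp a well plate and close it in the plate reader

### The job

Get the well plate ready to be read: press the hold-down frame down over the plate until its catch holds it shut, push the plate carrier along its rods into the reading bay until it clicks home, then press the bay's hood down until its catch holds it shut. Do not force anything, keep your fingers off the open wells, and leave the rest of the bench as it is.

Things in the scene. Friction and masses are not known exactly. Their poses are not given: they have to be found in the camera images.
- reader: bench-top plate reader, fixed: white bed 420 mm long (y), 180 deep (x), top 22 mm high. Origin on the bench, midway between the rods; x to the back (hinge side), y left. Left (y -2 to 205 mm): loading bed, two steel rods (tops 36 mm high, end blocks 41 at y 192). Right (y -162 to -2): reading bay, front wall 66 mm high at x -85, rear wall at x 76, hood on top; then an 88 mm high control block
- carrier (a joint): position of the aluminium plate carrier along the rods in m: 0 at the loading station, grows as it goes to the reader's right (-y); 0.180 when home in the reading bay at its end stop, held by a spring detent. One detent must be pushed over at the start and one in the last 12 mm, about 12 N each
- handle (a point): centre of the carrier's steel push bar: 12 mm diameter, 60 mm long along the reader's x, 62 mm above the bench, on two arms 45 mm out from the carrier's left end plate (146 mm wide, 40 to 80 mm high); free space to its left. In the reader's frame it lies at x 0, y +233 mm at the loading station and at y +53 mm when home
- frame (a joint): angle of the dark hold-down frame in rad: 0 shut, flat over the plate (catch holds), 0.6 to 0.95 open at the start. A spring lifts it unless the catch has snapped in. It turns about an axis parallel to the reader's y axis at the back of the carrier, front edge going up
- frame_hinge (a point): middle of the frame's hinge line, 68 mm above the bench; the frame is 136 mm wide (y), 6 mm thick, reaches 122 mm (thumb lip 129 mm) from this line and has a 72 x 108 mm window over the wells (24 to 96 mm from the hinge line)
- frame_front (a point): point on the frame's outer (top) face, mid-width, 110 mm from the hinge line, in the middle of the 26 mm wide front bar: press here; 71 mm above the bench when shut. The catch is under it and needs about 10 N
- hood (a joint): angle of the grey light-tight hood of the reading bay in rad: 0 shut (catch holds), 0.6 to 0.95 at the start. A spring lifts it unless the catch has snapped in. It turns about an axis parallel to the reader's y at the back of the bay, front edge going up; it can only shut when the carrier is home
- hood_hinge (a point): middle of the hood's hinge line, 76 mm above the bench; the hood is a shallow box 158 mm wide (y), reaching 164 mm from this line (thumb lip 175 mm), its top face 28 mm above the line when shut, its side walls reaching 21 mm and its front wall 8 mm below the line
- hood_front (a point): point on the hood's outer (top) face, mid-width, 150 mm from the hinge line: press here; 104 mm above the bench when shut. The catch is under the front edge and needs about 12 N
- plate: white 96-well plate, 86 x 128 x 15 mm, loose in the carrier's nest (8 mm high rim, 1.5 mm play); origin at the middle of its underside, 48 mm above the bench, long side along the reader's y axis. Not to be touched
- tip_box: blue pipette-tip box with a clear lid, 88 x 122 x 69 mm, back left; bystander, origin at the middle of its underside
- notebook: black notebook, 105 x 149 x 14 mm, left end of the bench, a grey marker lying on it; bystander, origin at the middle of its underside
- petri_stack: stack of petri dishes, diameter 90, 45 mm high, front left; bystander, origin at the middle of its underside
- timer: lab timer, 64 x 62 x 18 mm, to the left, behind the reader; bystander, origin at the middle of its underside
- tape: roll of beige tape, diameter 68, 19 mm high, back right; bystander, origin at the middle of its underside
- glass_dish: small lidded glass dish, diameter 59, 39 mm high, front left near the reader's left end; bystander, origin at the middle of its underside

How it is judged:
By the outcome, as a careful person would: the job done as asked, in the order asked, and still so for the second after the job is handed in, with the robot touching nothing.
It also fails if it takes over 58 s, if anything falls off the work surface, if the arm or the gripper's body presses on something with over 40 N, if the wrist force passes 120 N, or if a joint passes its speed limit or range.

### The arm

A 7-joint arm with a two-finger parallel gripper is mounted at the origin on a cart in front of the work surface, level with it; the furniture and walls round the work are solid. World frame = base frame: x ahead of the robot, y to its left, z up, the work surface at z = 0. Lengths are in m, angles in rad, forces in N, time in s.
With the tool pointing down it reaches from about 0.4 to 0.85 m from the base axis. Payload 10.4 kg.
Tool frame: the origin (TCP) lies midway between the tips of the shut fingers; the grasp point (between the pads) lies 19 mm behind it; z points along the fingers, y is the line along which they close (so a half turn about z gives the same grasp; the last joint's range is limited). The gripper opens to 85 mm and grips with 20 to 120 N. Pads are 22 mm wide; open, the fingers measure 114 mm over their backs; the gripper's body (76 mm by 85 mm) begins 54 mm behind the grasp point. The pads swing forward as they close: fully open they stand 13 mm farther back than shut.
Start: joints at [-1.193, 0.332, -0.065, 1.46, 0.022, 1.35, -0.088], TCP at [0.244, 0.575, 0.231] pointing down, gripper open.
Joint ranges: [-2.6, 2.6], [-0.5, 2.12], [-1.47, 1.34], [0.16, 2.42], [-1.27, 4.41], [0.06, 2.06], [-2.6, 2.6]. Speed limits (rad/s): [2.22, 2.22, 2.79, 2.79, 3.14, 3.14, 3.14].

### API

Orientations are given as a rotation vector (axis times angle).
In Python, from bench import ctrl gives the robot as it stands.
- The arm moves only by the tool play_rows, never from a script. Its argument "moves" is a list of rows, each a list of 7 numbers: the shift along the world's x, y, z in cm, then the turn, a rotation vector about the world's x, y, z in rad, then the closure, from -1 (fully open) to 1 (shut). In form: [[dx, dy, dz, wx, wy, wz, grip], ...]. A call has exactly 5 rows; each row shifts and turns the commanded pose from where the row before left it; what a row does not reach is not made up. A row lasts 1/8 s, in which the tool goes at most 62.5 mm and 10.7 degrees, less where a joint would pass 70% of its speed; a pose out of reach is approached as far as the arm can. A call with a gripper value outside its range is refused whole. The fingers move at their own pace and stop on an object; "force" is the grip in N (left out, the last holds). Time passes only in rows, so rows that do not move let the fingers close, or fill a call up. It gives the time, the measured TCP pose, the force, the opening and the grip force at its end, in the units of the state.
- ctrl.observe(): the state, without advancing time (a new reading comes with each control period).
- ctrl.get_image(name): name is "scene" or "top"; returns a dict with "pixels" (384x512x3 uint8, red, green, blue), "vertical_fov" (degrees; the focal length in pixels is half the picture's height over the tangent of half this angle, whatever the lens; pixels are square), "cx", "cy" (the principal point, pixels), "T" (4x4, takes a point from camera to world coordinates). Camera axes: x right, y down, z forward; pixel columns grow to the right and rows downward; lengths in m; the calibration is good to about 2 mm. A picture is of the moment at which its call begins. There is no depth.
- ctrl.job_done(): hands the job in; it is judged then, once.
Trained networks look in the newest picture that a camera, given by its name, has taken for a name from the list of things; names that differ only in an ending like _2 or _b are one class to them, and where a whole thing is asked for, a point or a joint stands for the part that bears it (a point fixed in the world has none). Each returns a list of dicts, best first, with "p" (0 to 1); they miss things now and then, are a little off and sometimes report something else, mostly with a low value. They report only what shows in the picture. A call takes as long as a camera call.
- ctrl.look_for(camera, name): "xyz" ([x, y, z] in m, in the coordinates of the camera as it stood for that picture, good to about 4 mm: the middle of the surface that is visible of it).
- ctrl.cut_out(camera, name): "mask" (384x512 bool, what is visible of it).
The state is a dict: "t": time; "joint_positions": joint angles; "dq": joint speeds; "joint_torque": joint torques, N m; "eef_pos": TCP position; "tcp_rot": TCP orientation; "force": force on the tool from outside, world axes, zero at the start; "torque": the same for the moment, N m; "width": opening from 0.0 (shut) to 1.0 (fully open); "gripper_force": force on a finger pad.
Only numpy, scipy, OpenCV 4.12 (cv2) and the standard library are available. Lean on these libraries where they do the work, as an engineer would, in place of code of your own. Each camera call takes 0.05 s, during which the arm holds its last target. There are 200 camera calls.

## Working session

There is one attempt and no reset: what is moved stays moved. The work goes in short steps, Python scripts to look and compute and a tool call to move; the robot and the scene stay as the last step left them, time stands still between calls to the robot, and variables do not carry over. Pictures are saved under pics/ and viewed, at most 10 in all, crops included, and the job is handed in when it is done.

Besides the shell and the picture viewer there is one more tool, called after "Emit:" in YAML: its name, and indented under it one key for each argument. play_rows: Moves the arm, as the interface text tells. Its arguments: {"type":"object","properties":{"moves":{"type":"array","items":{"type":"array","items":{"type":"number"}}},"force":{"type":"number"}},"required":["moves"]}

```bash
mkdir -p pics; cat > h.py <<'E'
from bench import ctrl
import numpy as np, cv2
np.set_printoptions(precision=4,suppress=True)
def proj(im,P):
    T=np.linalg.inv(im["T"]);p=T[:3,:3]@np.asarray(P)+T[:3,3]
    f=192/np.tan(np.radians(im["vertical_fov"])/2)
    return np.array([im["cx"]+f*p[0]/p[2],im["cy"]+f*p[1]/p[2]])
E
python3 - <<'E'
from h import *
s=ctrl.observe();print({k:s[k] for k in("t","eef_pos","tcp_rot","force","width")})
for c in("scene","top"):
    im=ctrl.get_image(c);cv2.imwrite(f"pics/{c}0.png",im["pixels"][:,:,::-1])
    print(c,im["vertical_fov"],im["T"])
    for n in("reader","carrier","handle","frame","frame_hinge","frame_front","hood","hood_hinge","hood_front","plate","glass_dish","tip_box","timer","petri_stack"):
        r=ctrl.look_for(c,n)
        for d in r[:2]:
            X=im["T"][:3,:3]@np.array(d["xyz"])+im["T"][:3,3];print(n,round(d["p"],2),X,proj(im,X).round())
E
```

```text
{'t': 0.0, 'eef_pos': array([0.2437, 0.5751, 0.2305]), 'tcp_rot': array([-0.6253, -3.0785,  0.0022]), 'force': array([-0.1977,  0.2238, -0.3991]), 'width': 1.0016228440269705}
scene 56.259285744099664 [[-0.9693  0.1962 -0.1483  0.6919]
 [ 0.2454  0.7324 -0.6351  0.6828]
 [-0.016  -0.652  -0.758   0.8817]
 [ 0.      0.      0.      1.    ]]
reader 0.61 [ 0.5275 -0.1032  0.0791] [248. 163.]
carrier 0.89 [0.5019 0.0554 0.0769] [270. 200.]
handle 0.58 [0.5032 0.054  0.0736] [269. 200.]
handle 0.39 [0.5181 0.0079 0.1202] [260. 179.]
frame 0.6 [0.5133 0.0038 0.1184] [261. 178.]
frame_hinge 0.74 [0.5154 0.0054 0.1215] [261. 178.]
frame_front 0.88 [0.5171 0.009  0.1214] [260. 179.]
hood 0.76 [ 0.5489 -0.1504  0.1621] [237. 135.]
hood 0.3 [ 0.5239 -0.1041  0.0772] [249. 163.]
hood_hinge 0.67 [ 0.547  -0.1474  0.1609] [238. 136.]
hood_front 0.98 [ 0.5485 -0.1474  0.1662] [237. 134.]
hood_front 0.69 [0.516  0.3622 0.0132] [298. 310.]
plate 0.69 [0.5151 0.0073 0.1225] [261. 178.]
plate 0.56 [ 0.5123 -0.0002  0.0606] [261. 190.]
glass_dish 0.74 [0.4207 0.2331 0.0203] [316. 256.]
tip_box 0.72 [0.6
[... 494 characters left out ...]
71 [0.4927 0.0218 0.0771] [244. 203.]
frame 0.55 [ 0.5057 -0.0041  0.1301] [252. 196.]
frame_hinge 0.7 [ 0.5074 -0.0009  0.1292] [251. 195.]
frame_front 0.63 [ 0.5065 -0.0023  0.1241] [252. 196.]
hood 0.85 [ 0.5349 -0.1775  0.1847] [316. 180.]
hood_hinge 0.6 [ 0.54   -0.1758  0.1863] [316. 178.]
hood_hinge 0.22 [0.4053 0.3185 0.0451] [143. 236.]
hood_front 0.57 [ 0.5382 -0.1742  0.1839] [315. 179.]
hood_front 0.3 [ 0.4968 -0.138   0.0811] [299. 200.]
plate 0.77 [ 0.519  -0.0018  0.062 ] [251. 195.]
glass_dish 0.73 [0.4097 0.222  0.0202] [177. 235.]
tip_box 0.82 [0.649  0.3511 0.0659] [132. 154.]
timer 0.62 [0.6012 0.2574 0.0146] [166. 173.]
petri_stack 0.74 [0.4026 0.3182 0.0467] [143. 237.]
```

View pics/scene0.png

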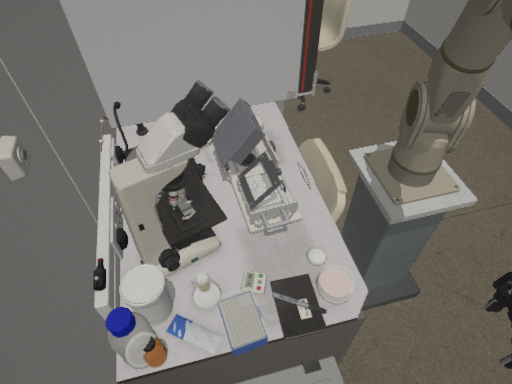

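View pics/top0.png

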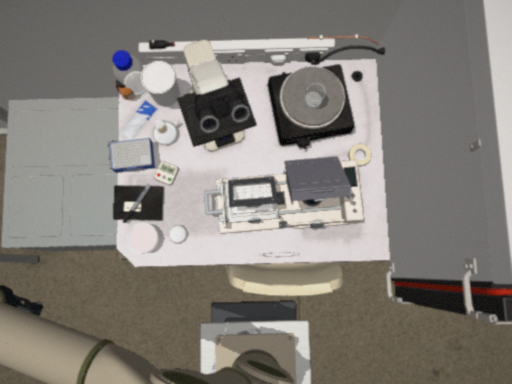

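The scene view shows the reader with its handle near (275,222), the frame open near (262,180) and the hood open near (240,135). In the top view the reader spans about (205..362, 155..232), with the handle at (211,202). I'll zoom in for precision.

```bash
python3 - <<'E'
import cv2
a=cv2.imread("pics/scene0.png")[95:245,205:315];b=cv2.imread("pics/top0.png")[145:240,195:370]
cv2.imwrite("pics/sc.png",cv2.resize(a,None,fx=4,fy=4,interpolation=cv2.INTER_CUBIC))
cv2.imwrite("pics/tc.png",cv2.resize(b,None,fx=4.5,fy=4.5,interpolation=cv2.INTER_CUBIC))
E
```

```text
(no output)
```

View pics/sc.png

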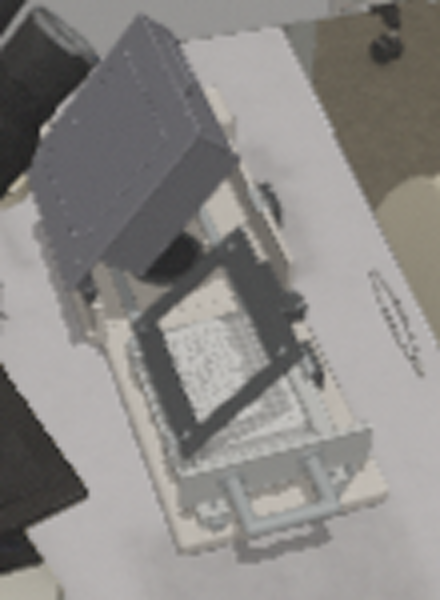

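View pics/tc.png

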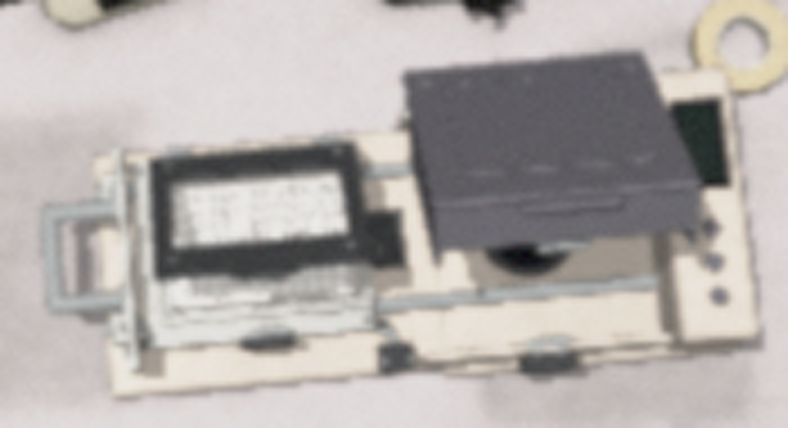

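```bash
cat > fit.py <<'E'
from h import *
from scipy.optimize import least_squares
I={c:ctrl.get_image(c) for c in("scene","top")}
S=lambda u,v:("scene",u/4+205,v/4+95)
Tt=lambda u,v:("top",u/4.5+195,v/4.5+145)
fix=lambda x,y,z:(lambda p:(x,y,z))
fr=lambda d,y,n=.003:(lambda p:(p[5]-d*np.cos(p[3])+n*np.sin(p[3])*1, p[7]+y, .068+d*np.sin(p[3])+n*np.cos(p[3])))
ho=lambda d,y,n:(lambda p:(p[6]-d*np.cos(p[4])+n*np.sin(p[4]), -.082+y, .076+d*np.sin(p[4])+n*np.cos(p[4])))
C=[(S(248,525),fix(.03,.233,.062)),(S(335,508),fix(-.03,.233,.062)),
(S(180,477),fix(.073,.188,.08)),(S(373,430),fix(-.073,.188,.08)),
(S(180,550),fix(.09,.205,.022)),(S(387,492),fix(-.09,.205,.022)),
(S(185,455),fr(0,.068)),(S(137,325),fr(0,-.068)),(S(303,348),fr(.122,.068)),(S(238,235),fr(.122,-.068)),
(S(75,285),ho(0,.079,.028)),(S(32,170),ho(0,-.079,.028)),(S(140,15),ho(.164,-.079,.028)),(S(203,137),ho(.164,.079,.028)),
(Tt(47,210),fix(.03,.233,.062)),(Tt(55,305),fix(-.03,.233,.062)),
(Tt(115,395),fix(-.09,.205,.022)),(Tt(95,157),fix(.09,.205,.022)),(Tt(760,345),fix(-.09,-.215,.07)),
(Tt(122,152),fix(.073,.188,.08)),(Tt(138,372),fix(-.073,.188,.08)),
(Tt(155,157),fr(0,.068)),(Tt(355,143),fr(0,-.068)),(Tt(362,262),fr(.122,-.068)),(Tt(157,277),fr(.122,.068)),
(Tt(405,72),ho(0,.079,.028)),(Tt(640,52),ho(0,-.079,.028)),(Tt(697,187),ho(.164,-.079,.028)),(Tt(432,212),ho(.164,.079,.028))]
def W(p,q):
    c,s=np.cos(p[2]),np.sin(p[2]);return np.array([p[0]+c*q[0]-s*q[1],p[1]+s*q[0]+c*q[1],q[2]])
def res(p):return np.concatenate([proj(I[k[0]],W(p,g(p)))-k[1:] for k,g in C])
r=least_squares(res,[.49,-.06,0,.75,.75,.06,.076,.1],loss="soft_l1")
p=r.x
if __name__=="__main__":
    print("x0 y0 yaw frame hood fhx hhx fyc",p);print(res(p).reshape(-1,2).round(1).tolist())
    J=r.jac;print("sd",np.sqrt(np.diag(np.linalg.inv(J.T@J))))
    for n,q in dict(handle=(0,.233,.062),home=(0,.053,.062),ffront=fr(.110,0)(p),fshut=(p[5]-.11,p[7],.071),hfront=ho(.15,0,.028)(p),hshut=(p[6]-.15,-.082,.104)).items():print(n,W(p,q))
E
python3 fit.py
```

```text
x0 y0 yaw frame hood fhx hhx fyc [ 0.5092 -0.1009  0.0553  0.7542  0.8389  0.0598  0.0799  0.0971]
[[1.8, -0.0], [0.3, -1.2], [-0.9, -0.4], [-0.4, -1.3], [-4.3, -0.5], [2.1, -1.7], [-0.7, 0.1], [-1.5, -0.5], [0.3, -0.0], [0.7, -4.2], [-1.4, -0.3], [-2.0, -3.5], [0.7, -1.9], [0.0, -1.7], [-0.0, 1.7], [-0.4, 0.8], [-1.9, 1.5], [-1.6, -4.7], [-1.5, -0.2], [-2.9, -2.1], [-2.8, -1.2], [-1.9, 0.5], [-0.2, -0.0], [2.5, -0.4], [-1.4, 0.2], [-1.1, 0.1], [1.0, 0.2], [0.9, 0.4], [-0.2, -0.4]]
sd [0.0015 0.0011 0.0063 0.0258 0.0187 0.0023 0.0028 0.0021]
handle [0.4963 0.1317 0.062 ]
home [ 0.5062 -0.048   0.062 ]
ffront [ 0.4855 -0.005   0.1455]
fshut [ 0.4536 -0.0067  0.071 ]
hfront [ 0.5142 -0.1827  0.2063]
hshut [ 0.4438 -0.1866  0.104 ]
```

```bash
sed -i 's/^(Tt(115,395).*$/(Tt(760,345),lambda p:(-.09+p[8],-.215,.07)),(Tt(115,395),lambda p:(-.09+p[8],.205,.022)),(Tt(95,157),lambda p:(.09+p[8],.205,.022)),/; s/^(S(180,550).*$/(S(180,550),lambda p:(.09+p[8],.205,.022)),(S(387,492),lambda p:(-.09+p[8],.205,.022)),/; s/.076,.1\],/.076,.1,0],/' fit.py; python3 fit.py
```

```text
x0 y0 yaw frame hood fhx hhx fyc [ 0.51   -0.1009  0.058   0.7534  0.8388  0.0593  0.079   0.097  -0.0019]
[[1.7, 0.0], [0.3, -1.2], [-1.0, -0.4], [-0.5, -1.4], [-3.8, -0.6], [2.6, -1.9], [-0.6, 0.1], [-1.5, -0.5], [0.3, -0.0], [0.7, -4.2], [-1.3, -0.3], [-2.1, -3.5], [0.7, -1.9], [0.1, -1.8], [-0.0, 1.6], [-0.4, 0.7], [-1.4, -0.0], [-1.8, 2.1], [-1.7, -4.1], [-2.9, -2.2], [-2.8, -1.3], [-1.9, 0.6], [-0.2, -0.1], [2.5, -0.5], [-1.3, 0.3], [-1.1, 0.2], [0.9, 0.2], [0.9, 0.3], [-0.2, -0.3]]
sd [0.0024 0.0011 0.0087 0.0261 0.0184 0.0025 0.0036 0.0021 0.0044]
handle [0.4965 0.1317 0.062 ]
home [ 0.5069 -0.048   0.062 ]
ffront [ 0.4855 -0.0051  0.1454]
fshut [ 0.4537 -0.0069  0.071 ]
hfront [ 0.5143 -0.1828  0.2063]
hshut [ 0.4438 -0.1869  0.104 ]
```

Emit:
play_rows:
  moves:
    - [3,-5,1,0,0,0.15,1]
    - [3,-5.4,0,0,0,0.15,1]
    - [3,-5.4,0,0,0,0.15,1]
    - [3,-5.4,0,0,0,0,1]
    - [2,-5.4,0,0,0,0,1]
  force: 60

```text
t: 2.33
eef_pos: [0.385, 0.3073, 0.2415]
tcp_rot: [-0.075, 3.14, 0.001]
force: [0.8, -0.1, -0.0]
width: 0.004
gripper_force: 0.0
```

Emit:
play_rows:
  moves:
    - [1.9,-6,-0.8,0,0,0,1]
    - [1.9,-6,-0.8,0,0,0,1]
    - [1.9,-6,-0.8,0,0,0,1]
    - [1.9,-6,-0.8,0,0,0,1]
    - [1.5,-6,-0.8,0,0,0,1]

```text
t: 2.95
eef_pos: [0.4742, 0.0111, 0.202]
tcp_rot: [-0.078, 3.14, 0.001]
force: [0.6, 1.0, 0.3]
width: -0.002
gripper_force: 0.0
```

```bash
python3 - <<'E'
from h import *
import fit
s=ctrl.observe();print(s["eef_pos"],s["tcp_rot"])
out=[]
for c,(r,q) in dict(scene=((95,245),(205,315)),top=((145,240),(195,370))).items():
    im=ctrl.get_image(c);a=im["pixels"][:,:,::-1].copy();k=4
    b=cv2.resize(a[r[0]:r[1],q[0]:q[1]],None,fx=k,fy=k,interpolation=cv2.INTER_CUBIC)
    for P in (s["eef_pos"],fit.W(fit.p,fit.fr(.110,0)(fit.p)),fit.W(fit.p,fit.ho(.15,0,.028)(fit.p)),fit.W(fit.p,(0,.233,.062))):
        u=(proj(im,P)-[q[0],r[0]])*k;cv2.drawMarker(b,tuple(int(x) for x in u),(0,0,255),0,12,1)
    out.append(b)
h=max(o.shape[0] for o in out)
g=np.zeros((600,440+360,3),np.uint8);g[:600,:440]=out[0];g[:380,440:]=out[1][:,:360];cv2.imwrite("pics/a1.png",g)
E
```

```text
[0.4741 0.0061 0.2015] [ 0.0626 -3.1409  0.0026]
```

View pics/a1.png

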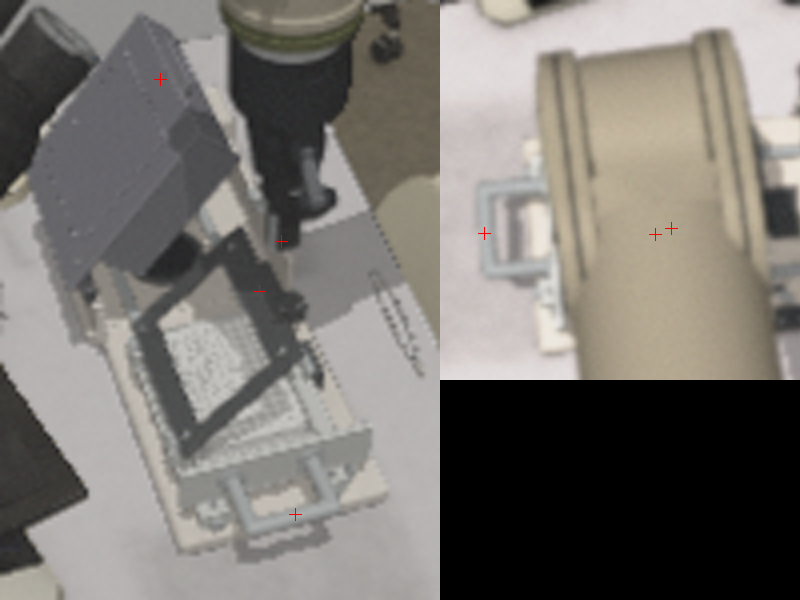

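The projected tip marker (281,241) and frame-front marker (259,291) both sit on the real tip and front bar. Next I press along the frame's arc.

Emit:
play_rows:
  moves:
    - [0.8,-0.6,-1.5,0,0,0,1]
    - [0.9,-0.6,-1.5,0,0,0,1]
    - [0,0,-1.2,0,0,0,1]
    - [0,0,-1.0,0,0,0,1]
    - [-0.7,0,-0.8,0,0,0,1]

```text
t: 3.78
eef_pos: [0.4835, 0.0012, 0.1411]
tcp_rot: [0.078, -3.14, 0.0]
force: [0.4, 0.0, 0.4]
width: -0.001
gripper_force: 0.2
```

Emit:
play_rows:
  moves:
    - [-0.4,-0.3,-0.7,0,0,0,1]
    - [-0.4,-0.3,-0.7,0,0,0,1]
    - [-0.4,0,-0.7,0,0,0,1]
    - [-0.3,0,-0.7,0,0,0,1]
    - [0,0,0,0,0,0,1]

```text
t: 4.4
eef_pos: [0.4682, -0.0049, 0.1133]
tcp_rot: [0.077, -3.14, 0.0]
force: [-0.3, 0.1, -0.4]
width: -0.001
gripper_force: 0.1
```

```bash
python3 - <<'E'
from h import *
s=ctrl.observe();print(s["eef_pos"],s["force"])
im=ctrl.get_image("scene");cv2.imwrite("pics/a2.png",cv2.resize(im["pixels"][130:245,205:315,::-1],None,fx=4,fy=4,interpolation=cv2.INTER_CUBIC))
E
```

```text
[ 0.4682 -0.0049  0.1133] [-0.2752  0.0918 -0.3799]
```

View pics/a2.png

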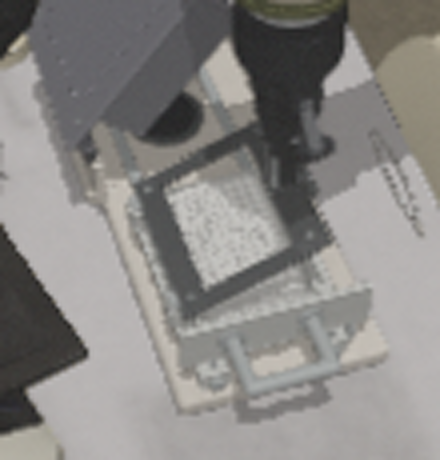

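The frame is following the tip down; the tip is at about (282,185) on the front bar. Continuing.

Emit:
play_rows:
  moves:
    - [-0.4,0,-0.7,0,0,0,1]
    - [-0.4,0,-0.7,0,0,0,1]
    - [-0.3,0,-0.7,0,0,0,1]
    - [-0.2,0,-0.7,0,0,0,1]
    - [-0.2,-0.1,-0.5,0,0,0,1]

```text
t: 5.08
eef_pos: [0.4538, -0.0058, 0.0805]
tcp_rot: [-0.078, 3.14, 0.0]
force: [2.7, 2.9, 11.5]
width: 0.008
gripper_force: 5.5
```

Emit:
play_rows:
  moves:
    - [-0.1,0,-0.4,0,0,0,1]
    - [0,0,-0.3,0,0,0,1]
    - [0,0,-0.3,0,0,0,1]
    - [0,0,0,0,0,0,1]
    - [0,0,0,0,0,0,1]

```text
t: 5.7
eef_pos: [0.4528, -0.0059, 0.0709]
tcp_rot: [-0.077, 3.14, 0.0]
force: [-1.0, 1.3, 4.9]
width: 0.001
gripper_force: 2.4
```

Emit:
play_rows:
  moves:
    - [0,0,-0.2,0,0,0,1]
    - [0,0,-0.2,0,0,0,1]
    - [0,0,-0.1,0,0,0,1]
    - [0,0,0,0,0,0,1]
    - [0,0,0,0,0,0,1]

```text
t: 6.32
eef_pos: [0.4531, -0.0059, 0.0692]
tcp_rot: [0.076, -3.14, -0.003]
force: [-23.5, -0.3, 61.2]
width: -0.001
gripper_force: 30.4
```

Emit:
play_rows:
  moves:
    - [0,0,0.6,0,0,0,1]
    - [-0.2,0,2.5,0,0,0,1]
    - [0,2,4.5,0,0,0,1]
    - [1,5.5,1,0,0,0,1]
    - [1.3,5.5,0,0,0,0,1]

```text
t: 6.95
eef_pos: [0.4742, 0.1254, 0.1528]
tcp_rot: [-0.075, 3.139, 0.002]
force: [1.4, 0.4, 0.4]
width: 0.002
gripper_force: 0.0
```

Emit:
play_rows:
  moves:
    - [1.2,5,0,0,0,0,1]
    - [1,0.5,0,0,0,0,1]
    - [0,0,0,0,0,0,1]
    - [0,0,0,0,0,0,1]
    - [0,0,0,0,0,0,1]

```text
t: 7.58
eef_pos: [0.4955, 0.1778, 0.1518]
tcp_rot: [0.075, -3.141, 0.0]
force: [-0.1, 0.2, -0.3]
width: 0.003
gripper_force: 0.0
```

```bash
python3 - <<'E'
from h import *
s=ctrl.observe();print(s["eef_pos"],s["force"])
im=ctrl.get_image("scene");a=im["pixels"][:,:,::-1].copy();b=cv2.resize(a[115:245,205:325],None,fx=4.5,fy=4.5,interpolation=cv2.INTER_CUBIC)
for P in (s["eef_pos"],(.4965,.1317,.062)):cv2.drawMarker(b,tuple(int(x) for x in (proj(im,P)-[205,115])*4.5),(0,0,255),0,12,1)
cv2.imwrite("pics/a3.png",b)
E
```

```text
[0.4955 0.1778 0.1518] [-0.1375  0.219  -0.2644]
```

View pics/a3.png

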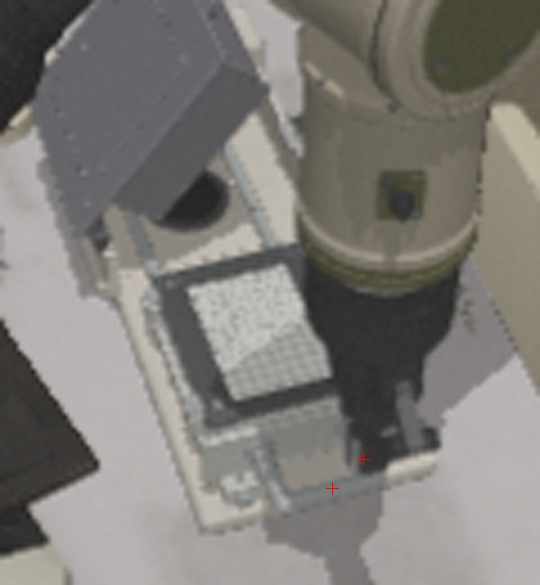

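The frame stays flat and shut. The handle bar lies at about (325,492), just beyond the raised fingers. I lower the fingers to the bar's left and push.

Emit:
play_rows:
  moves:
    - [0,0,-4,0,0,0,1]
    - [0,0,-4,0,0,0,1]
    - [0,0,-2.2,0,0,0,1]
    - [0,-1,0,0,0,0,1]
    - [0.1,-1,0,0,0,0,1]

```text
t: 8.25
eef_pos: [0.4973, 0.1581, 0.0509]
tcp_rot: [-0.076, 3.139, 0.001]
force: [0.9, -0.4, 0.3]
width: -0.002
gripper_force: 0.0
```

Emit:
play_rows:
  moves:
    - [0,-0.7,0,0,0,0,1]
    - [0,-0.7,0,0,0,0,1]
    - [0,-0.7,0,0,0,0,1]
    - [0,-0.7,0,0,0,0,1]
    - [0.1,-0.7,0,0,0,0,1]

```text
t: 8.88
eef_pos: [0.4978, 0.1236, 0.0502]
tcp_rot: [-0.077, 3.14, 0.001]
force: [-0.0, 2.3, 1.3]
width: 0.004
gripper_force: 0.9
```

Emit:
play_rows:
  moves:
    - [0.1,-1.2,0,0,0,0,1]
    - [0.1,-1.4,0,0,0,0,1]
    - [0.1,-1.4,0,0,0,0,1]
    - [0.1,-1.4,0,0,0,0,1]
    - [0.1,-1.4,0,0,0,0,1]

```text
t: 9.5
eef_pos: [0.5025, 0.0549, 0.0496]
tcp_rot: [0.077, -3.14, 0.0]
force: [-1.2, 2.5, 0.9]
width: 0.002
gripper_force: 1.1
```

Emit:
play_rows:
  moves:
    - [0.1,-1.2,0,0,0,0,1]
    - [0.1,-1.2,0,0,0,0,1]
    - [0,-1.0,0,0,0,0,1]
    - [0.1,-0.8,0,0,0,0,1]
    - [0,-0.7,0,0,0,0,1]

```text
t: 10.12
eef_pos: [0.5059, 0.0067, 0.0499]
tcp_rot: [-0.077, 3.14, 0.0]
force: [0.1, 2.0, -0.8]
width: 0.001
gripper_force: 0.9
```

Emit:
play_rows:
  moves:
    - [0,-0.6,0,0,0,0,1]
    - [0,-0.5,0,0,0,0,1]
    - [0,-0.5,0,0,0,0,1]
    - [0,-0.4,0,0,0,0,1]
    - [0,0,0,0,0,0,1]

```text
t: 10.75
eef_pos: [0.5055, -0.0135, 0.0498]
tcp_rot: [0.076, -3.14, 0.0]
force: [-0.4, 0.5, -0.1]
width: -0.003
gripper_force: 0.0
```

Emit:
play_rows:
  moves:
    - [0,-0.3,0,0,0,0,1]
    - [0,-0.3,0,0,0,0,1]
    - [0,-0.3,0,0,0,0,1]
    - [0,-0.3,0,0,0,0,1]
    - [0,0,0,0,0,0,1]

```text
t: 11.38
eef_pos: [0.506, -0.0237, 0.0498]
tcp_rot: [-0.079, 3.14, 0.002]
force: [1.5, 4.5, -1.1]
width: -0.0
gripper_force: 2.3
```

```bash
python3 - <<'E'
from h import *
import fit
s=ctrl.observe();print(s["eef_pos"],s["force"])
im=ctrl.get_image("scene");a=im["pixels"][:,:,::-1].copy();b=cv2.resize(a[95:235,195:315],None,fx=4.2,fy=4.2,interpolation=cv2.INTER_CUBIC)
for P in (s["eef_pos"],fit.W(fit.p,(-.03,.053,.062)),fit.W(fit.p,(.03,.053,.062))):cv2.drawMarker(b,tuple(int(x) for x in (proj(im,P)-[195,95])*4.2),(0,0,255),0,12,1)
cv2.imwrite("pics/a4.png",b)
E
```

```text
[ 0.506  -0.024   0.0498] [ 2.1279  4.2387 -1.8322]
```

View pics/a4.png

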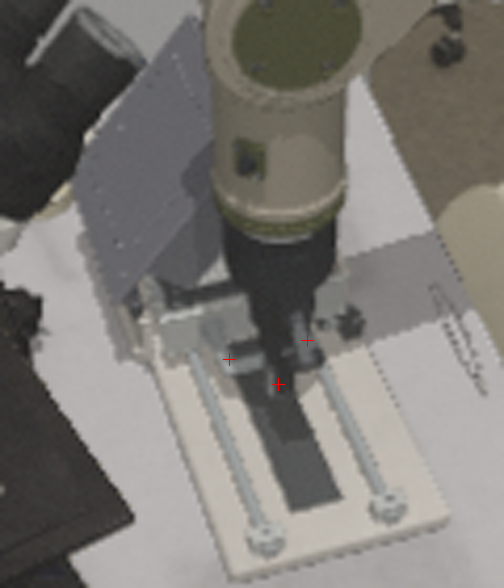

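The carrier is nearly home: the bar at about (240,362) is close to the home markers (229,359)/(307,341). I'll keep pushing gently.

Emit:
play_rows:
  moves:
    - [0,-0.2,0,0,0,0,1]
    - [0,-0.2,0,0,0,0,1]
    - [0,-0.2,0,0,0,0,1]
    - [0,0,0,0,0,0,1]
    - [0,0,0,0,0,0,1]

```text
t: 12.15
eef_pos: [0.5057, -0.0301, 0.0499]
tcp_rot: [0.078, -3.141, -0.002]
force: [0.4, 5.9, -0.6]
width: -0.003
gripper_force: 3.0
```

Emit:
play_rows:
  moves:
    - [0,-0.2,0,0,0,0,1]
    - [0,-0.2,0,0,0,0,1]
    - [0,0,0,0,0,0,1]
    - [0,0,0,0,0,0,1]
    - [0,0,0,0,0,0,1]

```text
t: 12.78
eef_pos: [0.5057, -0.0306, 0.0499]
tcp_rot: [0.083, -3.14, -0.007]
force: [-1.0, 18.3, 1.2]
width: -0.003
gripper_force: 9.2
```

Emit:
play_rows:
  moves:
    - [0,-0.2,0,0,0,0,1]
    - [0,-0.1,0,0,0,0,1]
    - [0,0,0,0,0,0,1]
    - [0,0,0,0,0,0,1]
    - [0,0,0,0,0,0,1]

```text
t: 13.4
eef_pos: [0.5057, -0.0309, 0.0499]
tcp_rot: [0.086, -3.14, -0.012]
force: [-1.4, 28.1, 3.2]
width: 0.002
gripper_force: 14.0
```

The carrier stands firm against its stop at 28 N, consistent with home. Backing off, rising, then moving over the hood.

Emit:
play_rows:
  moves:
    - [0,1.5,0,0,0,0,1]
    - [0,2.5,0.5,0,0,0,1]
    - [0,0.5,5,0,0,0,1]
    - [0,0,6,0,0,0,1]
    - [0,0,6,0,0,0,1]

```text
t: 14.02
eef_pos: [0.5052, 0.0061, 0.2266]
tcp_rot: [0.075, -3.14, 0.001]
force: [0.3, -0.0, 0.0]
width: 0.003
gripper_force: 0.0
```

Emit:
play_rows:
  moves:
    - [0,0,4,0,0,0,1]
    - [0.5,-5,0,0,0,0,1]
    - [0.5,-5,0,0,0,0,1]
    - [0.5,-5,0,0,0,0,1]
    - [0,0,0,0,0,0,1]

```text
t: 14.65
eef_pos: [0.5196, -0.1485, 0.2648]
tcp_rot: [0.064, -3.14, 0.004]
force: [0.5, 0.7, 0.5]
width: -0.003
gripper_force: 0.0
```

```bash
python3 - <<'E'
from h import *
import fit
s=ctrl.observe();print(s["eef_pos"],s["tcp_rot"],s["force"])
im=ctrl.get_image("scene");a=im["pixels"][:,:,::-1].copy();b=cv2.resize(a[75:235,195:315],None,fx=3.7,fy=3.7,interpolation=cv2.INTER_CUBIC)
for P in (s["eef_pos"],fit.W(fit.p,(-.03,.053,.062)),fit.W(fit.p,(.03,.053,.062)),fit.W(fit.p,fit.ho(.15,0,.028)(fit.p))):cv2.drawMarker(b,tuple(int(x) for x in (proj(im,P)-[195,75])*3.7),(0,0,255),0,12,1)
cv2.imwrite("pics/a5.png",b)
E
```

```text
[ 0.5203 -0.1438  0.2645] [ 0.074  -3.1399  0.0005] [0.1396 0.4197 0.0226]
```

View pics/a5.png

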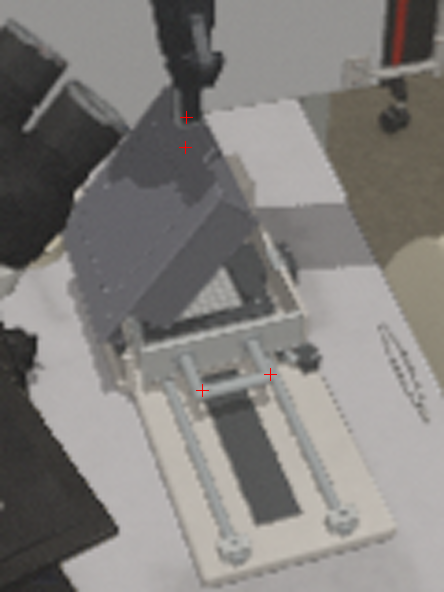

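The bar sits on the home markers (203,390)/(270,374), so the carrier is home and the frame is still shut. Now the hood.

Emit:
play_rows:
  moves:
    - [0.2,-2.2,-1,0,0,0,1]
    - [0.2,-2.1,-1.5,0,0,0,1]
    - [0,0,-1.5,0,0,0,1]
    - [0,0,-1,0,0,0,1]
    - [-0.5,0,-0.8,0,0,0,1]

```text
t: 15.42
eef_pos: [0.5199, -0.1846, 0.2063]
tcp_rot: [0.08, -3.14, -0.001]
force: [-0.3, -0.2, 0.7]
width: -0.002
gripper_force: 0.4
```

Emit:
play_rows:
  moves:
    - [-0.9,0,-0.8,0,0,0,1]
    - [-0.9,0,-0.8,0,0,0,1]
    - [-0.9,0,-0.8,0,0,0,1]
    - [-0.7,0,-0.8,0,0,0,1]
    - [0,0,0,0,0,0,1]

```text
t: 16.05
eef_pos: [0.4848, -0.1858, 0.1742]
tcp_rot: [0.077, -3.139, -0.001]
force: [-0.3, -0.4, -0.5]
width: 0.003
gripper_force: 0.2
```

Emit:
play_rows:
  moves:
    - [-0.8,0,-0.8,0,0,0,1]
    - [-0.6,0,-0.8,0,0,0,1]
    - [-0.6,0,-0.9,0,0,0,1]
    - [-0.6,0,-0.9,0,0,0,1]
    - [-0.4,0,-0.8,0,0,0,1]

```text
t: 16.68
eef_pos: [0.4553, -0.1859, 0.1322]
tcp_rot: [-0.077, 3.141, 0.0]
force: [1.8, -0.8, 2.6]
width: 0.002
gripper_force: 1.1
```

Emit:
play_rows:
  moves:
    - [-0.4,0,-0.7,0,0,0,1]
    - [-0.3,0,-0.6,0,0,0,1]
    - [-0.2,0,-0.5,0,0,0,1]
    - [-0.1,0,-0.4,0,0,0,1]
    - [0,0,0,0,0,0,1]

```text
t: 17.3
eef_pos: [0.4458, -0.186, 0.1108]
tcp_rot: [-0.077, 3.14, 0.0]
force: [2.0, 0.0, 2.6]
width: -0.001
gripper_force: 1.5
```

Emit:
play_rows:
  moves:
    - [0,0,-0.3,0,0,0,1]
    - [0,0,-0.3,0,0,0,1]
    - [0,0,-0.2,0,0,0,1]
    - [0,0,0,0,0,0,1]
    - [0,0,0,0,0,0,1]

```text
t: 17.92
eef_pos: [0.4449, -0.1861, 0.1038]
tcp_rot: [0.076, -3.139, -0.002]
force: [-11.1, 2.6, 24.7]
width: -0.0
gripper_force: 12.4
```

Emit:
play_rows:
  moves:
    - [0,0,-0.1,0,0,0,1]
    - [0,0,-0.1,0,0,0,1]
    - [0,0,0,0,0,0,1]
    - [0,0,0,0,0,0,1]
    - [0,0,0,0,0,0,1]

```text
t: 18.55
eef_pos: [0.4451, -0.1862, 0.1036]
tcp_rot: [0.076, -3.14, -0.003]
force: [-22.8, 6.8, 50.2]
width: 0.001
gripper_force: 24.9
```

Firm at z 0.1036 with 50 N, so the hood should be caught. I retreat and check.

Emit:
play_rows:
  moves:
    - [0,0,0.6,0,0,0,1]
    - [0,0,3,0,0,0,1]
    - [-1,2,5,0,0,0,1]
    - [-1,5,4,0,0,0,1]
    - [0,5.5,2,0,0,0,1]

```text
t: 19.18
eef_pos: [0.4258, -0.062, 0.2472]
tcp_rot: [-0.074, 3.138, 0.001]
force: [0.8, 0.8, -0.1]
width: 0.003
gripper_force: 0.0
```

Emit:
play_rows:
  moves:
    - [0,6,0,0,0,0,1]
    - [0,6,0,0,0,0,1]
    - [-1,6,0,0,0,0,1]
    - [-1,5,0,0,0,0,1]
    - [0,0,0,0,0,0,1]

```text
t: 19.8
eef_pos: [0.4045, 0.1707, 0.2446]
tcp_rot: [0.088, -3.139, 0.0]
force: [0.6, -0.3, 0.2]
width: 0.004
gripper_force: 0.0
```

```bash
python3 - <<'E'
from h import *
s=ctrl.observe();print(s["eef_pos"],s["force"])
a=ctrl.get_image("scene")["pixels"][80:240,195:315,::-1];b=ctrl.get_image("top")["pixels"][140:240,195:370,::-1]
g=np.zeros((560,780,3),np.uint8);a=cv2.resize(a,None,fx=3.5,fy=3.5);b=cv2.resize(b,None,fx=2,fy=2)
g[:560,:420]=a;g[:200,425:775]=b;cv2.imwrite("pics/a6.png",g)
E
```

```text
[0.4045 0.1707 0.2446] [ 0.5945 -0.3052  0.1658]
```

View pics/a6.png

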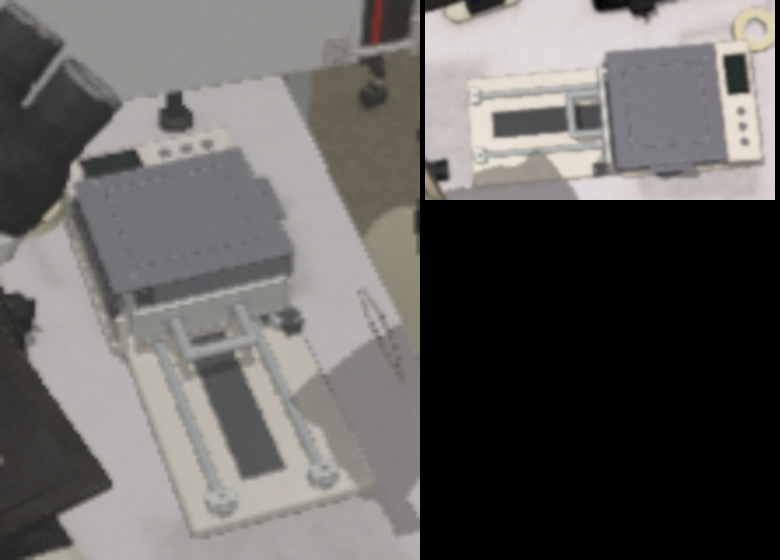

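The hood lies flat and shut at about (185,220), the carrier is home with its bar at (222,348), and the robot is clear of everything.

```bash
python3 -c "
from bench import ctrl
print(ctrl.job_done())"
```

```text
the job is handed in; nothing more can be done
None
```

The job is handed in at about 20 s: the frame is latched, the carrier is home and the hood is caught shut. The last pictures confirmed the hood and carrier; the frame was last seen shut just before the hood closed. The verdict was not reported back.

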